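# Lay the heat sink face down on the bench pad

### The arm

A 6-joint arm with a two-finger parallel gripper is mounted at the origin on the work surface. World frame = base frame: x ahead of the robot, y to its left, z up, the work surface at z = 0. Lengths are in mm, angles in rad, forces in N, time in s.
With the tool pointing down it reaches from about 275 to 1000 mm from the base axis. Payload 8.4 kg.
Tool frame: the origin (TCP) lies at the very end of the fingers, on their centre line; the grasp point (between the pads) lies 19 mm behind it; x points along the fingers, y is the direction in which the jaws open and shut, and the axes are right-handed (so a half turn about x gives the same grasp; the last joint's range is limited). The gripper opens to 85 mm and grips with 20 to 120 N. Pads are 22 mm wide; open, the fingers measure 114 mm over their backs; the gripper's body (76 mm by 85 mm) begins 54 mm behind the grasp point. The pads swing forward as they close: fully open they stand 13 mm farther back than shut.
Start: joints at [-1.315, 0.353, 1.633, -0, 1.155, -0.002], TCP at [159.345, -604.349, 231.281] pointing down, gripper open.
Joint ranges: [-2.63, 2.63], [-0.92, 2.1], [0.06, 2.66], [-1.3, 4.44], [0, 2.69], [-3.02, 3.02]. Speed limits (rad/s): [2.22, 2.22, 2.79, 3.14, 3.14, 3.14].

### API

Orientations are given as [roll, pitch, yaw] about the fixed x, y, z axes, in that order (R = Rz(yaw) Ry(pitch) Rx(roll)).
In Python, from rig import r, grab_frame, camera_params, sign_off gives the robot as it stands.
- The arm moves only by the tool drive_tool, never from a script. Its argument "rows" is one flat list of numbers, 7 for each row, row after row: the shift along the tool's x, y, z in mm, then the turn, a rotation vector about the tool's x, y, z in degrees, then the opening in per cent of the stroke, from 0 (shut) to 100 (fully open). In form: [x, y, z, rx, ry, rz, fingers, x, y, z, rx, ry, rz, fingers, ...]. A call has 1 to 10 rows; each row is the pose to reach, as a shift and turn from the pose measured when the call began, along the tool's axes at that moment; what a row does not reach only later rows make up. A row lasts 1/8 s, in which the tool goes at most 62.5 mm and 10.7 degrees, less where a joint would pass 70% of its speed; a pose out of reach is approached as far as the arm can. A call with a gripper value outside its range is refused whole. The fingers move at their own pace and stop on an object; "newtons" is the grip in N (left out, the last holds). Time passes only in rows, so rows that repeat a pose let the fingers close. It gives the time, the measured TCP pose, the force and the opening at its end, in the units of the state.
- r.sense(): the state, without advancing time (a new reading comes with each control period).
- grab_frame(name): name is "scene" or "top"; returns the picture (384x512x3 uint8, red, green, blue); there is no depth.
- camera_params(name): a dict with "vertical_fov" (degrees; the focal length in pixels is half the picture's height over the tangent of half this angle, whatever the lens; pixels are square), "cx", "cy" (the principal point, pixels), "pose" (4x4, takes a point from camera to world coordinates). Camera axes: x right, y down, z forward; pixel columns grow to the right and rows downward; lengths in mm; the calibration is good to about 2 mm. A picture is of the moment at which its call begins. camera_params takes no time and is no camera call.
- sign_off(): hands the job in, once; it reports no verdict.
The state is a dict: "clock": time; "qpos": joint angles; "qvel": joint speeds; "joint_efforts": joint torques, N m; "eef_pos": TCP position; "tcp_rot": TCP orientation; "contact_force": force on the tool from outside, world axes, zero at the start; "wrist_torque": the same for the moment, N m; "opening": opening from 0.0 (shut) to 1.0 (fully open).
Only numpy, scipy, OpenCV 4.12 (cv2) and the standard library are available. Lean on these libraries where they do the work, as an engineer would, in place of code of your own. Each camera call takes 0.05 s, during which the arm holds its last target.

### The job

Take the finned heat sink out of the leaning stand, turn it over and lay it face down on the black rubber pad: smooth face flat on the pad, fins up, in the middle of the pad, turned any way you like. Tip it down with care rather than dropping it, let go of it, and leave the two plates without fins where they are in the stand.

Things in the scene. Friction and masses are not known exactly. Their poses are not given: they have to be found in the camera images.
- heatsink_centre (a point): Bare aluminium heat sink, 0.1-0.2 kg: base plate 90x60x8 mm, smooth face, seven 12 mm fins on its back. Point: centre of the 8 mm base plate. x: along the length to the bare end; y: width; z: out of the back, as the fins stand. Fins cover x -41 to +9 mm; bare from there to +45, grip there across the 8 mm. Starts in the stand on its finned end, bare end up, leaning 15 deg back onto its fins.
- pad_top (a point): Black rubber pad fixed to the bench, 150 mm square, 8 mm thick, white corner marks round its middle. Point: centre of its upper face, z up. The heat sink's point is 4 mm above this one when it lies face down.
- cover_centre (a point): Plain aluminium cover plate 90x60x8 mm, no fins, small screw heads; stands in another bay of the stand, leaning the same way. Point: its centre; axes as the heat sink's. The fixed black stand has three bays side by side, 85 mm apart; two posts per bay carry the lowest 42 mm of a plate's back, a front lip covers the lowest 16 mm; plates lift straight out along their own x.
- frame_centre (a point): Aluminium frame plate 90x60x8 mm, no fins, with a window 37x34 mm through it; stands in another bay of the stand, leaning the same way. Point: centre of its outline (in the window); axes as the heat sink's.
Not all that is in view belongs to the job. What is shaped like the part that bears heatsink_centre but blue, green or orange is not meant.

How it is judged (in metres and radians):
At the end, for the whole second after the job is handed in: The heat sink lies still, let go, smooth face down and fins up, flat on the pad (within 7 degrees, its centre less than 9 mm above the pad's top), its centre within 20 mm of the pad's centre, turned any way (horizontal distance between heatsink_centre and pad_top below 0.02 m and z of heatsink_centre in the frame of pad_top between 0 and 0.009 m and angle between the z axis of heatsink_centre and the z axis of pad_top, either way round below 0.12 rad and z of pad_top in the frame of heatsink_centre below 0 m and linear speed of heatsink below 0.02 m/s); the robot touches nothing.
It fails at once if a plate without fins is moved by more than 20 mm (distance of any of cover_centre, frame_centre from where it was at the start of the episode above 0.02 m).
It fails at once if the heat sink is dropped (falls freely faster than 1 m/s) (linear speed of heatsink above 1 m/s and contact force between the fingers and heatsink below 0.1 N).
It also fails if it takes over 42 s, if anything falls off the work surface, if the arm or the gripper's body presses on something with over 40 N, if the wrist force passes 120 N, or if a joint passes its speed limit or range.

## Working session

There is one attempt and no reset: what is moved stays moved. The work goes in short steps, Python scripts to look and compute and a tool call to move; the robot and the scene stay as the last step left them, time stands still between calls to the robot, and variables do not carry over. Pictures are saved under pics/ and viewed, and the job is handed in when it is done.

Besides the shell and the picture viewer there is one more tool, called after "Call:" as name(argument=value, ...) on one line, values as JSON. drive_tool: Moves the arm, as the interface text tells. Its arguments: {"type":"object","properties":{"rows":{"type":"array","items":{"type":"number"}},"newtons":{"type":"number"}},"required":["rows"]}

```bash
ls; mkdir -p pics; python3 - <<'E'
from rig import r, grab_frame, camera_params
import cv2
print(r.sense())
for n in("scene","top"):
    print(n,camera_params(n))
    cv2.imwrite(f"pics/{n}0.png",cv2.cvtColor(grab_frame(n),cv2.COLOR_RGB2BGR))
E
```

```text
pics
{'clock': 0.0, 'qpos': array([-1.31542559e+00,  3.53626355e-01,  1.63411656e+00,  1.36234831e-05,
        1.15518287e+00, -2.46029040e-03]), 'qvel': array([-0.00062507,  0.00012294,  0.00119713, -0.00043867, -0.00109468,
       -0.00141107]), 'joint_efforts': array([ 1.20103363e-03, -6.05252123e+01, -3.42066765e+01,  7.03709202e-05,
        9.48343717e-03,  5.13892417e-05]), 'eef_pos': array([ 159.2168099 , -603.90575771,  230.58280424]), 'tcp_rot': array([-1.58260005,  1.56946314,  1.81681812]), 'contact_force': array([-1.35383582, -0.07606756,  0.65336325]), 'wrist_torque': array([ 0.0264448 ,  0.06452076, -0.00750435]), 'opening': 1.0026301754616653}
scene {'vertical_fov': 48.2481943346455, 'cx': 260.91995233558913, 'cy': 197.53776794295615, 'pose': array([[ 6.87718988e-01,  5.72169106e-01, -4.46839017e-01,
         1.05452396e+03],
       [ 7.25976989e-01, -5.41954004e-01,  4.23371314e-01,
        -4.39651036e+02],
       [ 7.37915917e-05, -6.15555335e-01, -7.88093664e-01,
         9.52725963e+02],
       [ 0.00000000e+00,  0.00000000e+00,  0.00000000e+00,
         1.00000000e+00]])}
top {'vertical_fov': 54.65040668000984, 'cx': 254.73047520103, 'cy': 193.29887250895118, 'pose': array([[ 9.28696432e-02, -9.71363710e-01,  2.18695616e-01,
         3.10264190e+02],
       [-9.95671821e-01, -9.13920976e-02,  1.68852025e-02,
         2.89161032e+01],
       [ 3.58537815e-03, -2.19317185e-01, -9.75647025e-01,
         1.17851886e+03],
       [ 0.00000000e+00,  0.00000000e+00,  0.00000000e+00,
         1.00000000e+00]])}
```

View pics/scene0.png

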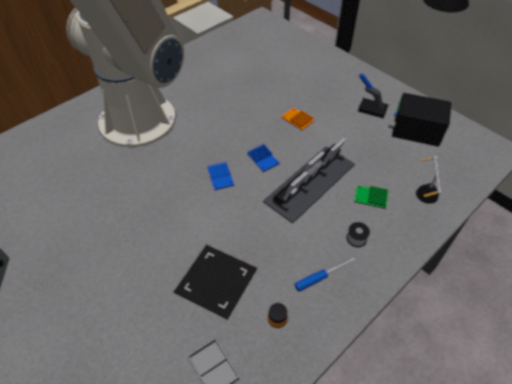

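View pics/top0.png

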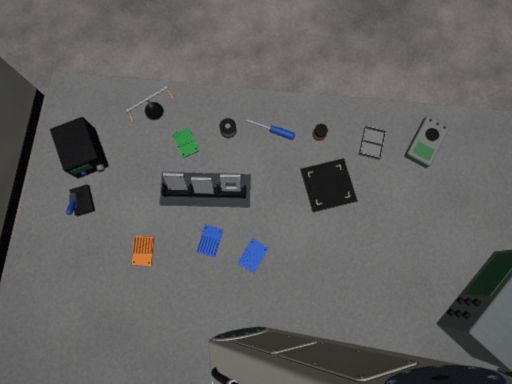

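```bash
python3 - <<'E'
import cv2,numpy as np
a=cv2.imread("pics/top0.png")[160:216,150:260]
b=cv2.imread("pics/scene0.png")[130:225,255:365]
cv2.imwrite("pics/z_top.png",cv2.resize(a,None,fx=7,fy=7,interpolation=cv2.INTER_CUBIC))
cv2.imwrite("pics/z_scene.png",cv2.resize(b,None,fx=6,fy=6,interpolation=cv2.INTER_CUBIC))
E
```

```text
(no output)
```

View pics/z_top.png

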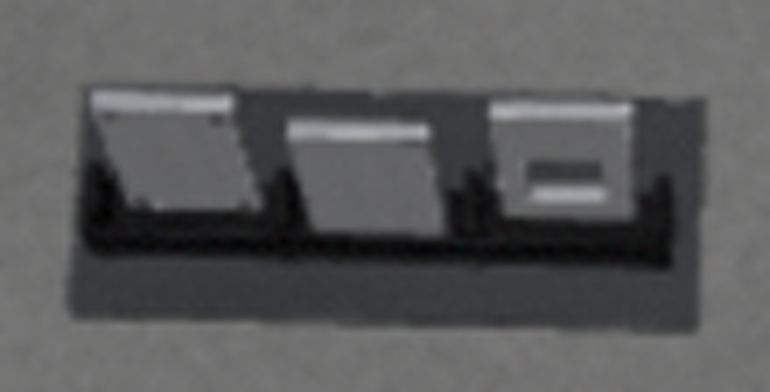

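View pics/z_scene.png

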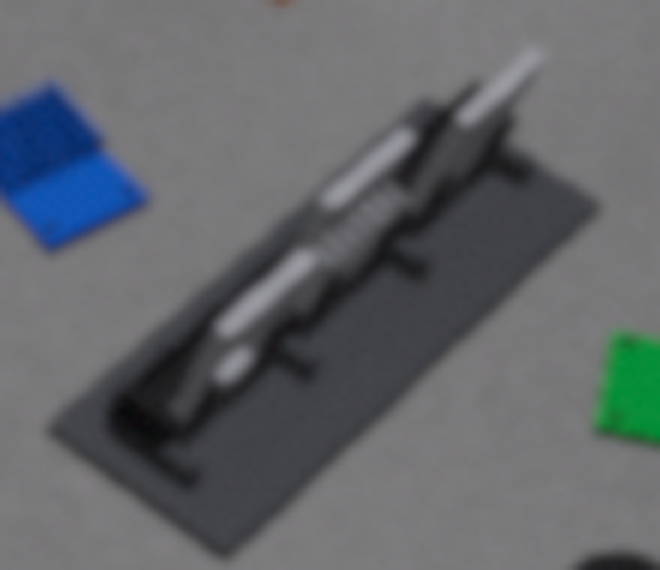

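```bash
cat > h.py <<'E'
import numpy as np,cv2
from rig import r,grab_frame,camera_params
from scipy.spatial.transform import Rotation as R
def ray(n,u,v):
    c=camera_params(n);f=192/np.tan(np.radians(c["vertical_fov"]/2));P=c["pose"]
    d=P[:3,:3]@np.array([(u-c["cx"])/f,(v-c["cy"])/f,1]);return P[:3,3],d/np.linalg.norm(d)
def onz(n,u,v,z):
    o,d=ray(n,u,v);return o+d*(z-o[2])/d[2]
def tri(a,b):
    A=np.zeros((3,3));y=np.zeros(3)
    L=[ray("top",*a),ray("scene",*b)]
    for o,d in L:
        M=np.eye(3)-np.outer(d,d);A+=M;y+=M@o
    p=np.linalg.solve(A,y);return p,[np.linalg.norm((np.eye(3)-np.outer(d,d))@(p-o)) for o,d in L]
def proj(n,p):
    c=camera_params(n);f=192/np.tan(np.radians(c["vertical_fov"]/2));P=c["pose"]
    q=P[:3,:3].T@(np.array(p)-P[:3,3]);return q[0]/q[2]*f+c["cx"],q[1]/q[2]*f+c["cy"]
E
python3 - <<'E'
from h import *
s=r.sense();print(R.from_euler('xyz',s['tcp_rot']).as_matrix().round(3))
# pixel centres of zoomed crops: full = off + (z+.5)/k -.5
t=lambda x,y:(150+(x+.5)/7-.5,160+(y+.5)/7-.5)
c=lambda x,y:(255+(x+.5)/6-.5,130+(y+.5)/6-.5)
# strips' ends, centreline: (y- smaller?) top-left = +y
for nm,a1,a2,b1,b2 in [("heat",(288,130),(430,132),(415,135),(322,202)),
      ("cover",(92,101),(234,103),(543,53),(460,119)),
      ("frame",(490,109),(632,110),(312,256),(218,332))]:
    for a,b in((a1,b1),(a2,b2)):
        p,e=tri(t(*a),c(*b));print(nm,p.round(1),np.round(e,1))
    pa=onz("top",*t(*a1),104);pb=onz("top",*t(*a2),104);print('  z104',pa.round(1),pb.round(1),np.linalg.norm(pa-pb))
# stand footprint corners top
for q in((85,87),(703,97),(695,330),(70,318)): print(onz("top",*t(*q),6).round(1))
# pad
im=cv2.imread("pics/top0.png");g=cv2.cvtColor(im,cv2.COLOR_BGR2GRAY)
m=(g<50).astype(np.uint8);m[:150]=0;m[220:]=0;m[:,:295]=0;m[:,365:]=0
m=cv2.morphologyEx(m,cv2.MORPH_CLOSE,np.ones((7,7)))
cs,_=cv2.findContours(m,0,2);k=max(cs,key=cv2.contourArea);rc=cv2.minAreaRect(k);print(rc)
print("pad top",onz("top",*rc[0],8))
for q in cv2.boxPoints(rc):print(onz("top",*q,8).round(1))
im=cv2.imread("pics/scene0.png");g=cv2.cvtColor(im,cv2.COLOR_BGR2GRAY)
m=(g<50).astype(np.uint8);m[:240]=0;m[320:]=0;m[:,:165]=0;m[:,262:]=0
m=cv2.morphologyEx(m,cv2.MORPH_CLOSE,np.ones((7,7)))
cs,_=cv2.findContours(m,0,2);k=max(cs,key=cv2.contourArea);q=cv2.approxPolyDP(k,6,True)[:,0]
w=[onz("scene",*x,8) for x in q];print(np.round(w,1),"pad scene",np.mean(w,0))
E
```

```text
[[-0.     0.255 -0.967]
 [ 0.001 -0.967 -0.255]
 [-1.    -0.001 -0.   ]]
heat [579.4 243.  109.8] [2.1 2.1]
heat [581.7 180.6 114.5] [0.2 0.2]
  z104 [579.4 242.4 104. ] [584.2 181.9 104. ] 60.64357497313472
cover [584.5 327.9 108.1] [1.8 1.8]
cover [587.9 266.  110.8] [0.8 0.8]
  z104 [584.3 327.5 104. ] [589.1 266.9 104. ] 60.77786913341557
frame [596.4 157.9 108. ] [1. 1.]
frame [600.1  96.5 110.7] [0.1 0.1]
  z104 [596.8 157.6 104. ] [602.  97. 104.] 60.76641628949744
[615.7 359.    6. ]
[638.   70.8   6. ]
[527.4  63.9   6. ]
[506.2 349.6   6. ]
((328.38238525390625, 184.5294189453125), (44.38401794433594, 46.56684112548828), 75.96376037597656)
pad top [ 624.12137884 -186.30309349    8.        ]
[669.2 -92.3   8. ]
[ 721.9 -238.3    8. ]
[ 579.9 -278.6    8. ]
[ 529.5 -136.     8. ]
[[ 536.5 -143.2    8. ]
 [ 585.5 -277.6    8. ]
 [ 718.2 -231.3    8. ]
 [ 669.6  -95.1    8. ]] pad scene [ 627.47920131 -186.80618038    8.        ]
```

```bash
cat >> h.py <<'E'
def cur():
    s=r.sense();return np.array(s['eef_pos']),R.from_euler('xyz',s['tcp_rot'])
def rel(p,Rm,p0=None,R0=None):
    if p0 is None:p0,R0=cur()
    d=R0.inv().apply(np.array(p)-p0);w=(R0.inv()*Rm).as_rotvec(degrees=True);return np.concatenate([d,w]).round(1).tolist()
n=np.array([.997,.078,0]);n/=np.linalg.norm(n);Z=np.array([0,0,1.])
a=np.radians(15);ux=np.sin(a)*n+np.cos(a)*Z;fz=np.cos(a)*n-np.sin(a)*Z
T=np.array([581.8,212,110.])
Rg=R.from_matrix(np.column_stack([-ux,fz,np.cross(-ux,fz)]))
E
cat > log.py <<'E'
from h import *;import json
s=r.sense();open('log.txt','a').write(json.dumps([list(map(float,s['qpos'])),list(map(float,s['eef_pos'])),list(map(float,s['tcp_rot']))])+"\n")
print(round(s['clock'],2),s['qpos'].round(3),s['eef_pos'].round(1),s['contact_force'].round(1),round(s['opening'],3))
E
python3 log.py; python3 - <<'E'
from h import *
print(rel(T+60*ux,Rg), (T+60*ux).round(1))
E
```

```text
0.1 [-1.315  0.354  1.634  0.     1.155 -0.002] [ 159.2 -603.9  230.6] [-0.5 -0.5  0.9] 1.004
[63.5, -678.4, -631.9, -79.2, -10.5, -12.4] [597.3 213.2 168. ]
```

Call:
drive_tool(rows=[-20,-62,-60,-10,0,0,60,-20,-125,-120,-20,0,0,60,-20,-185,-180,-28,0,0,60,-20,-245,-235,-36,-2,-2,60,-20,-305,-290,-44,-3,-4,60,-20,-365,-345,-52,-5,-6,60,-20,-425,-400,-60,-6,-8,60,-20,-485,-455,-66,-8,-9,60,-20,-545,-510,-72,-9,-11,60,-10,-600,-560,-76,-10,-12,60])

```text
clock: 1.35
eef_pos: [456.6, -54.1, 248.7]
tcp_rot: [-1.548, 1.317, -3.095]
contact_force: [0.3, -0.7, -0.9]
opening: 0.6
```

```bash
python3 log.py; python3 -c "
from h import *
print(rel(T+60*ux,Rg))"
```

```text
1.35 [-0.095  0.222  1.799 -0.036  1.372 -0.107] [456.6 -54.1 248.7] [ 0.3 -0.7 -0.9] 0.6
[39.8, 162.5, -264.1, -3.0, -0.5, -0.5]
```

Call:
drive_tool(rows=[0,40,-62,-1,0,0,60,5,80,-120,-2,0,0,60,10,110,-180,-3,0,0,60,20,140,-230,-3,-0.5,-0.5,60,30,160,-264,-3,-0.5,-0.5,60,40,162.5,-264,-3,-0.5,-0.5,60,40,162.5,-264,-3,-0.5,-0.5,60,40,162.5,-264,-3,-0.5,-0.5,60])

```text
clock: 2.35
eef_pos: [597.1, 212.0, 168.3]
tcp_rot: [-1.567, 1.308, -3.061]
contact_force: [0.2, 0.4, 0.6]
opening: 0.6
```

```bash
python3 log.py; python3 - <<'E'
from h import *
print(rel(T+60*ux,Rg))
for n_ in("scene","top"): cv2.imwrite(f"pics/{n_}1.png",cv2.cvtColor(grab_frame(n_),cv2.COLOR_RGB2BGR))
a=cv2.imread("pics/top1.png")[110:240,130:280];b=cv2.imread("pics/scene1.png")[80:230,230:400]
cv2.imwrite("pics/z1.png",np.hstack([cv2.resize(a,(400,347)),cv2.resize(b,(393,347))]))
E
```

```text
2.35 [0.307 0.566 1.471 0.06  1.361 0.211] [597.1 212.  168.3] [0.2 0.4 0.6] 0.6
[0.3, 0.4, -1.2, -0.1, 0.0, 0.0]
```

View pics/z1.png

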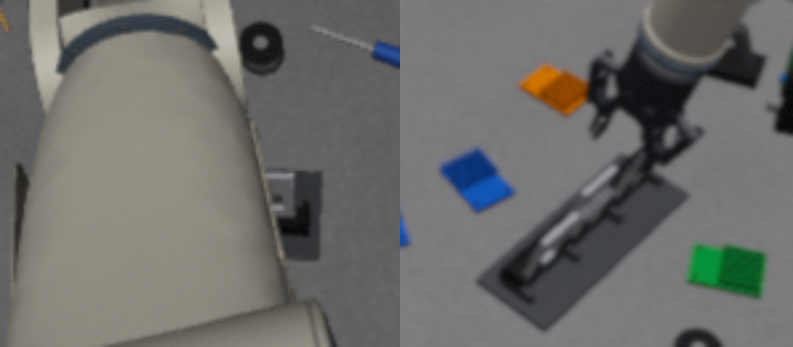

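```bash
python3 - <<'E'
from h import *
p,Rc=cur();x,y=Rc.as_matrix()[:,0],Rc.as_matrix()[:,1]
im=cv2.imread("pics/scene1.png")[80:230,230:400];im=cv2.resize(im,None,fx=4,fy=4,interpolation=2)
for q in(p,p-13*x+25*y,p-13*x-25*y,T,T-29*ux):
    u,v=proj("scene",q);print(u,v);cv2.circle(im,(int((u-230)*4),int((v-80)*4)),3,(0,0,255),-1)
cv2.imwrite("pics/z2.png",im)
E
```

```text
322.91320155743495 145.9279360965009
331.922110329125 149.4353367382439
317.22668287622975 136.7050232593965
316.00608656629635 158.47312105659506
312.79636081744394 164.14818526662174
```

View pics/z2.png

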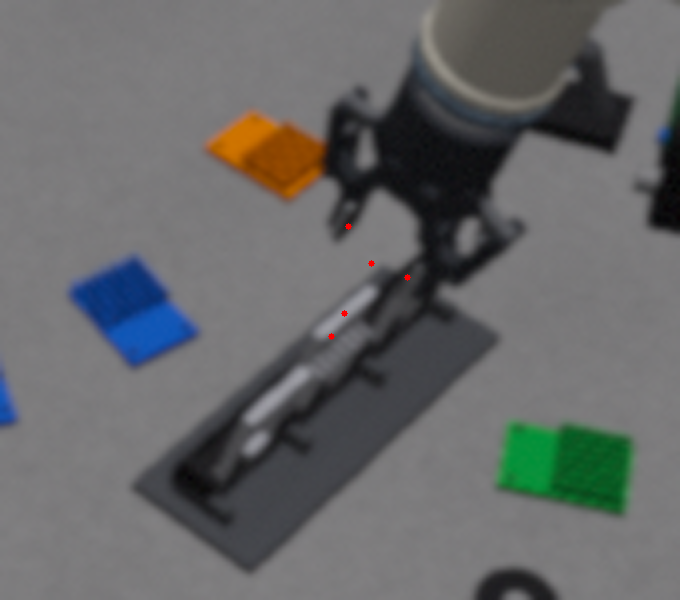

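Call:
drive_tool(rows=[30,0,-1,0,0,0,60,60,0.4,-1,0,0,0,60,80,0.4,-1,0,0,0,60,89,0.4,-1,0,0,0,60,89,0.4,-1,0,0,0,60], newtons=40)

```text
clock: 3.08
eef_pos: [574.9, 210.9, 83.0]
tcp_rot: [-1.569, 1.31, -3.063]
contact_force: [0.3, -0.5, 0.8]
opening: 0.599
```

```bash
python3 log.py; python3 - <<'E'
from h import *
print(rel(T-29*ux,Rg))
cv2.imwrite("pics/s2.png",cv2.resize(cv2.cvtColor(grab_frame("scene"),cv2.COLOR_RGB2BGR)[80:230,230:400],None,fx=4,fy=4,interpolation=2))
E
```

```text
3.08 [0.315 0.628 1.575 0.065 1.193 0.207] [574.9 210.9  83. ] [ 0.3 -0.5  0.8] 0.599
[1.1, -0.3, -0.5, -0.1, 0.0, -0.0]
```

View pics/s2.png

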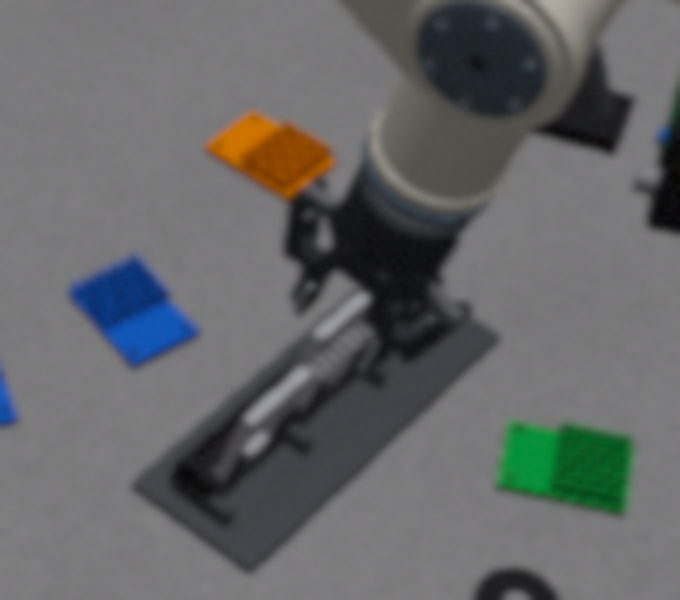

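Call:
drive_tool(rows=[0.5,0,-0.5,0,0,0,30,0.5,0,-0.5,0,0,0,0,0.5,0,-0.5,0,0,0,0,0.5,0,-0.5,0,0,0,0,0.5,0,-0.5,0,0,0,0], newtons=40)

```text
clock: 3.75
eef_pos: [574.0, 211.7, 84.0]
tcp_rot: [-1.57, 1.308, -3.065]
contact_force: [-5.6, -1.1, 9.0]
opening: 0.086
```

```bash
python3 log.py; python3 - <<'E'
from h import *
cv2.imwrite("pics/s3.png",cv2.resize(cv2.cvtColor(grab_frame("scene"),cv2.COLOR_RGB2BGR)[80:230,230:400],None,fx=4,fy=4,interpolation=2))
E
```

```text
3.75 [0.316 0.627 1.575 0.066 1.196 0.208] [574.  211.7  84. ] [-5.6 -1.1  9. ] 0.086
```

View pics/s3.png

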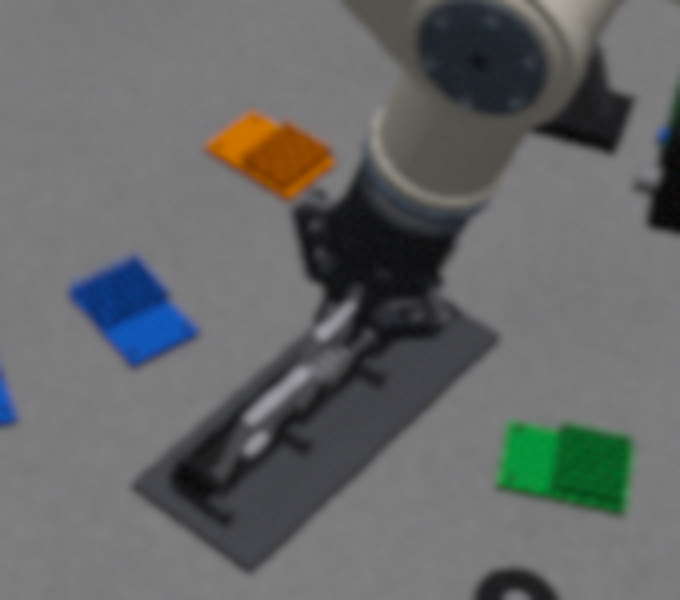

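Call:
drive_tool(rows=[-4,0,0,0,0,0,0,-15,0,0,0,0,0,0,-40,0,0,0,0,0,0,-70,0,0,0,0,0,0,-100,0,0,0,0,0,0,-110,0,0,0,0,0,0,-110,0,0,0,0,0,0], newtons=60)

```text
clock: 4.68
eef_pos: [602.9, 213.9, 190.6]
tcp_rot: [-1.57, 1.309, -3.065]
contact_force: [0.3, 1.0, -1.8]
opening: 0.082
```

```bash
python3 log.py; python3 - <<'E'
from h import *
cv2.imwrite("pics/s4.png",cv2.resize(cv2.cvtColor(grab_frame("scene"),cv2.COLOR_RGB2BGR)[80:230,230:400],None,fx=4,fy=4,interpolation=2))
E
```

```text
4.67 [0.307 0.554 1.439 0.06  1.405 0.214] [602.9 213.9 190.6] [ 0.3  1.  -1.8] 0.082
```

View pics/s4.png

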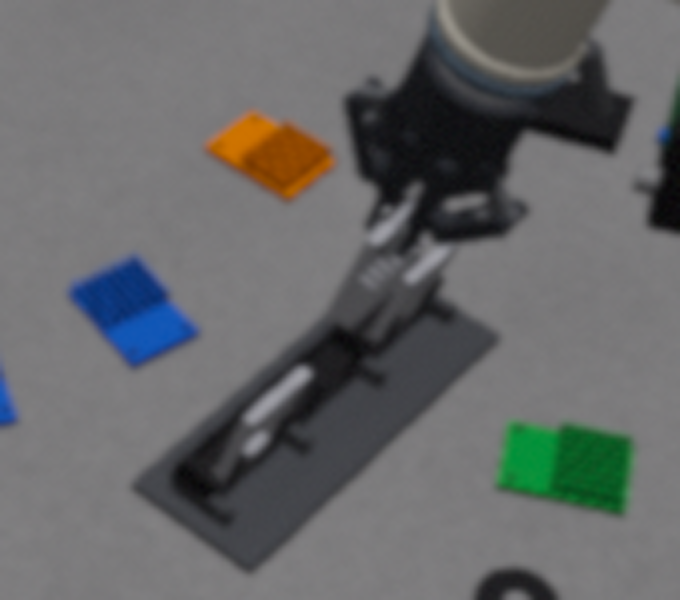

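```bash
cat > fk.py <<'E'
import numpy as np,json,itertools
from scipy.spatial.transform import Rotation as R
from scipy.optimize import least_squares
D=[json.loads(l) for l in open('log.txt')]
def rot(q,s4,s6):
    A=R.from_euler('z',q[0])*R.from_euler('y',q[1]+q[2])
    return A, A*R.from_euler('z',s4*q[3])*R.from_euler('y',q[4])*R.from_euler('z',s6*q[5])
def pos(q,prm,s4,s6):
    a1,d1,L1,e,L2,dt=prm
    b=R.from_euler('z',q[0]);A,W=rot(q,s4,s6)
    p=b.apply([a1,0,d1])+(b*R.from_euler('y',q[1])).apply([0,0,L1])+A.apply([e,0,L2])+W.apply([0,0,dt]);return p,W
E
python3 - <<'E'
from fk import *
for s4,s6 in itertools.product((1,-1),repeat=2):
    Ms=[(rot(q,s4,s6)[1].inv()*R.from_euler('xyz',t)) for q,p,t in D]
    M0=Ms[0];print(s4,s6,[round((M0.inv()*m).magnitude(),4) for m in Ms]);print(M0.as_matrix().round(2).tolist())
    f=lambda x:np.concatenate([pos(q,x,s4,s6)[0]-p for q,p,t in D]+[(x-x0)*.01])
    x0=np.array([0,350,400,0,400,250.])
    o=least_squares(f,x0);print(o.x.round(1),np.abs(o.fun[:-6]).max().round(2))
E
```

```text
1 1 [0.0, 0.0, 0.0, 0.0, 0.0, 0.0]
[[-0.0, -1.0, 0.0], [0.0, -0.0, -1.0], [1.0, -0.0, 0.0]]
[  0.9 296.8 568.6  56.9 493.4 347.9] 1.64
1 -1 [0.0, 0.21, 0.4259, 0.4195, 0.4212, 0.4318]
[[-0.0, -1.0, -0.0], [0.0, 0.0, -1.0], [1.0, -0.0, 0.0]]
[  0.9 296.8 568.6  56.9 493.4 347.9] 1.64
-1 1 [0.0, 0.0723, 0.1193, 0.1306, 0.1326, 0.1201]
[[-0.0, -1.0, 0.0], [0.0, -0.0, -1.0], [1.0, -0.0, 0.0]]
[-28.6 187.2 539.2 104.9 522.1 151.5] 31.06
-1 -1 [0.0, 0.2352, 0.4653, 0.483, 0.4854, 0.4666]
[[0.0, -1.0, -0.0], [0.0, 0.0, -1.0], [1.0, -0.0, 0.0]]
[-28.6 187.2 539.2 104.9 522.1 151.5] 31.06
```

```bash
cat >> fk.py <<'E'
M=R.from_matrix([[0,-1,0],[0,0,-1],[1,0,0]])
PR=[.9,296.8,568.6,56.9,493.4,347.9]
lo=np.array([-2.63,-.92,.06,-1.3,0,-3.02]);hi=np.array([2.63,2.1,2.66,4.44,2.69,3.02])
def err(q,p,Rt):
    P,W=pos(q,PR,1,1);return np.concatenate([(P-p)/100,((W*M).inv()*Rt).as_rotvec()*2])
def ik(p,Rt,q0):
    o=least_squares(err,np.clip(q0,lo+1e-3,hi-1e-3),args=(p,Rt),bounds=(lo,hi));return o.x,np.linalg.norm(o.fun)
PADC=np.array([626.5,-187,8.])
def final(psi,th,xt=18,up=0):
    h=np.array([np.cos(psi),np.sin(psi),0]);Z=np.array([0,0,1.])
    t=np.cos(th)*h-np.sin(th)*Z;m=np.sin(th)*h+np.cos(th)*Z
    p=PADC+45*h-t*(45+xt)+4*m+up*Z
    return p,R.from_matrix(np.column_stack([t,m,np.cross(t,m)]))
E
cat > srch.py <<'E'
from fk import *
rng=np.random.default_rng(0)
for th in(25,40):
  for psi in range(-180,180,30):
    S=set()
    for k in range(25):
        q,e=ik(*final(np.radians(psi),np.radians(th)),rng.uniform(lo,hi))
        if e<1e-3:S.add(tuple(q.round(2)))
    print(th,psi,[list(map(float,s)) for s in S])
E
python3 srch.py
```

```text
25 -180 [[-0.19, 1.3, 0.71, -0.23, 2.24, 2.92]]
25 -150 [[-0.03, 1.19, 0.96, -0.55, 1.99, 2.64]]
25 -120 [[0.12, 1.05, 1.33, -0.81, 1.64, 2.55]]
25 -90 [[0.22, 0.91, 1.72, -1.17, 1.29, 2.62]]
25 -60 []
25 -30 []
25 0 []
25 30 [[-0.79, 0.84, 2.05, 1.7, 1.09, -2.87]]
25 60 [[-0.79, 0.93, 1.68, 1.12, 1.33, -2.61]]
25 90 [[-0.69, 1.06, 1.28, 0.78, 1.68, -2.55]]
25 120 [[-0.54, 1.21, 0.93, 0.52, 2.03, -2.66]]
25 150 [[-0.37, 1.31, 0.7, 0.18, 2.26, -2.96]]
40 -180 [[-0.21, 1.09, 0.97, -0.17, 1.93, 2.95]]
40 -150 [[-0.06, 1.01, 1.15, -0.44, 1.74, 2.66]]
40 -120 [[0.06, 0.89, 1.44, -0.7, 1.43, 2.48]]
40 -90 [[0.13, 0.76, 1.76, -1.03, 1.08, 2.43]]
40 -60 []
40 -30 [[-0.13, 0.6, 2.27, 3.66, 0.63, 2.97]]
40 0 [[-0.48, 0.6, 2.26, 2.5, 0.63, -2.92]]
40 30 [[-0.68, 0.66, 2.04, 1.53, 0.8, -2.55]]
40 60 [[-0.7, 0.77, 1.73, 0.99, 1.12, -2.43]]
40 90 [[-0.63, 0.9, 1.41, 0.67, 1.47, -2.5]]
40 120 [[-0.5, 1.02, 1.13, 0.42, 1.77, -2.68]]
40 150 [[-0.36, 1.1, 0.96, 0.14, 1.95, -2.98]]
```

```bash
python3 - <<'E'
from h import *
for q in((362,128),(384,158),(410,160),(445,130),(320,131),(440,320),(505,252),(512,384)): print(q,onz("top",*q,0).round(0))
E
python3 - <<'E'
from fk import *
rng=np.random.default_rng(1)
for th in(20,30):
  for psi in (60,70,80,90,100):
    p,Rt=final(np.radians(psi),np.radians(th));q,e=ik(p,Rt,[-.7,.95,1.5,.9,1.5,-2.5]);t=Rt.as_matrix()[:,0]
    print(th,psi,q.round(2),round(e,4),p.round(0),(p-348*t).round(0))
E
```

```text
(362, 128) [ 834. -291.    0.]
(384, 158) [ 735. -368.    0.]
(410, 160) [ 736. -454.    0.]
(445, 130) [ 854. -572.    0.]
(320, 131) [ 810. -150.    0.]
(440, 320) [ 236. -545.    0.]
(505, 252) [ 460. -752.    0.]
(512, 384) [  76. -752.    0.]
20 60 [-0.81  0.98  1.65  1.15  1.4  -2.65] 0.0 [ 620. -198.   33.] [ 457. -481.  152.]
20 70 [-0.78  1.03  1.52  1.03  1.51 -2.6 ] 0.0 [ 622. -199.   33.] [ 510. -506.  152.]
20 80 [-0.74  1.07  1.38  0.92  1.63 -2.57] 0.0 [ 624. -200.   33.] [ 567. -522.  152.]
20 90 [-0.7   1.12  1.24  0.82  1.75 -2.56] 0.0 [ 626. -200.   33.] [ 626. -527.  152.]
20 100 [-0.65  1.17  1.11  0.73  1.87 -2.57] 0.0 [ 629. -200.   33.] [ 686. -522.  152.]
30 60 [-0.77  0.87  1.7   1.08  1.26 -2.56] 0.0 [ 623. -194.   43.] [ 472. -455.  217.]
30 70 [-0.74  0.92  1.57  0.95  1.37 -2.53] 0.0 [ 624. -194.   43.] [ 521. -477.  217.]
30 80 [-0.71  0.96  1.45  0.84  1.49 -2.53] 0.0 [ 625. -194.   43.] [ 573. -491.  217.]
30 90 [-0.67  1.01  1.33  0.75  1.61 -2.54] 0.0 [ 626. -195.   43.] [ 626. -496.  217.]
30 100 [-0.63  1.06  1.21  0.66  1.73 -2.57] 0.0 [ 628. -194.   43.] [ 680. -491.  217.]
```

```bash
cat > plan.py <<'E'
from h import *
import fk
def path(qg,N):
    q0=np.array(r.sense()['qpos']);p0,R0=cur()
    P0,W0=fk.pos(q0,fk.PR,1,1)
    for i in range(1,N+1):
        q=q0+(qg-q0)*i/N;P,W=fk.pos(q,fk.PR,1,1);W=W*fk.M
        P=P+(p0-P0)*(1-i/N)
        m=W.as_matrix();low=min((P+m[:,0]*s+m[:,1]*w+m[:,2]*v)[2] for s in(-75,63) for w in(-40,40) for v in(-30,30))
        print(i,rel(P,W,p0,R0),'P',P.round(0),'low',low.round(0))
E
python3 - <<'E'
from plan import *
p,Rt=fk.final(np.radians(80),np.radians(35),up=150)
qg,e=fk.ik(p,Rt,[-.7,.95,1.5,.9,1.5,-2.5]);print(qg.round(3),e,p.round(1))
path(qg,20)
E
```

```text
[-0.686  0.714  1.468  0.796  1.57  -2.346] 3.311383166947993e-10 [ 625.8 -191.2  197.4]
1 [3.4, 2.2, 19.2, -4.2, 2.7, -1.2] P [605. 195. 186.] low 112.0
2 [6.4, 4.1, 38.1, -8.4, 5.5, -2.0] P [607. 176. 182.] low 107.0
3 [8.9, 5.7, 56.8, -12.7, 8.6, -2.3] P [610. 157. 180.] low 103.0
4 [11.0, 7.1, 75.4, -16.9, 11.7, -2.1] P [612. 139. 177.] low 100.0
5 [12.6, 8.3, 93.8, -21.1, 14.8, -1.5] P [614. 121. 175.] low 99.0
6 [13.8, 9.4, 112.3, -25.2, 18.0, -0.3] P [616. 102. 174.] low 98.0
7 [14.5, 10.2, 130.8, -29.4, 21.0, 1.4] P [618.  84. 173.] low 99.0
8 [14.8, 10.9, 149.5, -33.4, 24.0, 3.5] P [620.  65. 173.] low 101.0
9 [14.7, 11.4, 168.4, -37.5, 26.7, 6.2] P [622.  46. 172.] low 102.0
10 [14.3, 11.7, 187.5, -41.4, 29.1, 9.4] P [624.  27. 173.] low 100.0
11 [13.4, 11.7, 207.0, -45.3, 31.3, 13.0] P [626.   8. 174.] low 98.0
12 [12.2, 11.4, 226.9, -49.1, 33.0, 17.0] P [627. -12. 175.] low 98.0
13 [10.7, 10.8, 247.2, -52.8, 34.4, 21.5] P [629. -32. 177.] low 98.0
14 [8.9, 9.8, 268.1, -56.4, 35.2, 26.2] P [630. -53. 179.] low 99.0
15 [6.9, 8.3, 289.5, -59.9, 35.5, 31.3] P [630. -74. 181.] low 101.0
16 [4.7, 6.3, 311.5, -63.2, 35.2, 36.7] P [631. -96. 184.] low 104.0
17 [2.3, 3.7, 334.1, -66.4, 34.2, 42.2] P [ 630. -119.  187.] low 109.0
18 [-0.2, 0.3, 357.3, -69.5, 32.6, 47.8] P [ 630. -142.  190.] low 114.0
19 [-2.8, -3.9, 381.2, -72.4, 30.3, 53.5] P [ 628. -167.  194.] low 121.0
20 [-5.5, -8.9, 405.7, -75.1, 27.3, 59.2] P [ 626. -191.  197.] low 129.0
```

Call:
drive_tool(rows=[-45,0,0,0,0,0,0,-85,0,0,0,0,0,0,-80,2,19,-4,2.7,-1,0,-80,5,47,-10.5,7,-2,0,-78,7,75,-17,11.7,-2,0,-76,9,112,-25,18,0,0,-75,11,150,-33.5,24,3.5,0,-75,11.7,187,-41.5,29,9.5,0,-75,11.4,227,-49,33,17,0,-75,10,268,-56.5,35,26,0], newtons=60)

```text
clock: 5.98
eef_pos: [651.1, -52.5, 257.8]
tcp_rot: [2.421, 0.847, 1.84]
contact_force: [0.7, 0.2, -1.0]
opening: 0.082
```

```bash
python3 log.py;python3 - <<'E'
from plan import *
p,Rt=fk.final(np.radians(80),np.radians(35),up=100)
qg,e=fk.ik(p,Rt,[-.7,.95,1.5,.9,1.5,-2.5]);print(qg.round(3),e,p.round(1),rel(p,Rt))
path(qg,8)
E
```

```text
5.97 [-0.366  0.614  1.351  0.564  1.646 -1.45 ] [651.1 -52.5 257.8] [ 0.7  0.2 -1. ] 0.082
[-0.686  0.775  1.481  0.797  1.519 -2.399] 4.3101748956666005e-11 [ 625.8 -191.2  147.4] [-1.5, -157.1, 86.0, -31.1, -11.9, 20.1]
1 [0.2, -18.5, 12.7, -4.1, -0.1, 2.8] P [650. -70. 243.] low 163.0
2 [0.3, -37.3, 24.8, -8.1, -0.7, 5.6] P [648. -87. 229.] low 149.0
3 [0.2, -56.4, 36.4, -12.1, -1.6, 8.3] P [ 646. -104.  215.] low 136.0
4 [0.0, -75.9, 47.5, -16.1, -3.0, 11.0] P [ 643. -121.  201.] low 123.0
5 [-0.3, -95.6, 58.0, -19.9, -4.7, 13.6] P [ 640. -139.  187.] low 111.0
6 [-0.7, -115.8, 67.9, -23.7, -6.7, 16.0] P [ 636. -156.  174.] low 99.0
7 [-1.1, -136.2, 77.3, -27.5, -9.2, 18.2] P [ 631. -174.  161.] low 89.0
8 [-1.5, -157.1, 86.0, -31.1, -11.9, 20.1] P [ 626. -191.  147.] low 79.0
```

Following well. On to the hover above the pad.

Call:
drive_tool(rows=[0,-37,25,-8,-0.7,5.6,0,0,-76,47.5,-16,-3,11,0,-0.7,-116,68,-23.7,-6.7,16,0,-1.5,-157,86,-31,-12,20,0,-1.5,-157,86,-31,-12,20,0,-1.5,-157,86,-31,-12,20,0])

```text
clock: 6.72
eef_pos: [625.5, -190.9, 146.8]
tcp_rot: [1.575, 0.613, 1.396]
contact_force: [0.7, -0.3, -0.3]
opening: 0.083
```

```bash
python3 log.py;python3 - <<'E'
from h import *
import fk
for u in(100,20,3):print(u,rel(*fk.final(np.radians(80),np.radians(35),up=u)))
for n_ in("scene","top"): cv2.imwrite(f"pics/{n_}5.png",cv2.cvtColor(grab_frame(n_),cv2.COLOR_RGB2BGR))
a=cv2.imread("pics/top5.png")[130:250,290:410];b=cv2.imread("pics/scene5.png")[200:340,110:270]
cv2.imwrite("pics/z5.png",np.hstack([cv2.resize(a,(400,400),interpolation=2),cv2.resize(b,(400,350),interpolation=2)[:, :] if 0 else cv2.copyMakeBorder(cv2.resize(b,(400,350),interpolation=2),0,50,0,0,0)]))
E
```

```text
6.72 [-0.682  0.771  1.483  0.798  1.516 -2.392] [ 625.5 -190.9  146.8] [ 0.7 -0.3 -0.3] 0.083
100 [-0.6, 0.3, 0.3, -0.2, -0.0, 0.1]
20 [45.4, -65.1, 0.6, -0.2, -0.0, 0.1]
3 [55.2, -79.0, 0.6, -0.2, -0.0, 0.1]
```

View pics/z5.png

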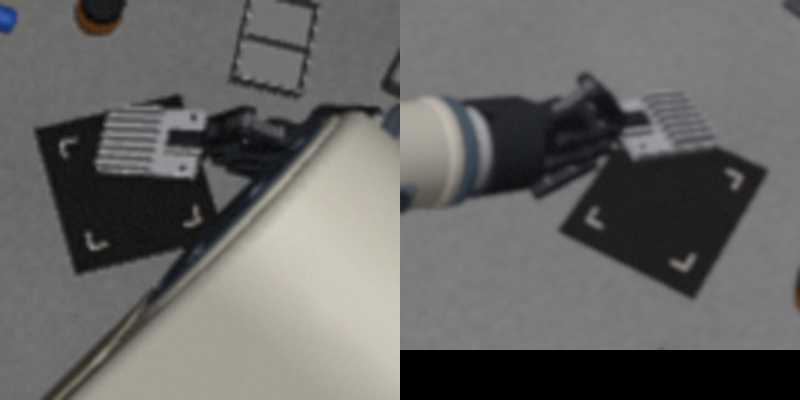

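Call:
drive_tool(rows=[15,-22,0,0,0,0,0,30,-44,0.5,0,0,0,0,45,-65,0.5,0,0,0,0,50,-72,0.5,0,0,0,0,53,-76,0.5,0,0,0,0,55,-78.5,0.5,0,0,0,0,55,-78.5,0.5,0,0,0,0])

```text
clock: 7.7
eef_pos: [627.0, -190.8, 52.6]
tcp_rot: [1.571, 0.614, 1.396]
contact_force: [0.5, 0.6, -1.5]
opening: 0.08
```

```bash
python3 log.py;python3 - <<'E'
from h import *
import fk
for u in(3,0,-3):print(u,rel(*fk.final(np.radians(80),np.radians(35),up=u)))
for n_ in("scene","top"): cv2.imwrite(f"pics/{n_}6.png",cv2.cvtColor(grab_frame(n_),cv2.COLOR_RGB2BGR))
a=cv2.imread("pics/top6.png")[130:250,290:410];b=cv2.imread("pics/scene6.png")[220:340,130:250]
cv2.imwrite("pics/z6.png",np.hstack([cv2.resize(x,(400,400),interpolation=2) for x in(a,b)]))
E
```

```text
7.7 [-0.681  0.898  1.482  0.807  1.427 -2.485] [ 627.  -190.8   52.6] [ 0.5  0.6 -1.5] 0.08
3 [0.7, -2.1, -1.1, -0.0, 0.0, 0.2]
0 [2.4, -4.6, -1.1, -0.0, 0.0, 0.2]
-3 [4.2, -7.0, -1.1, -0.0, 0.0, 0.2]
```

View pics/z6.png

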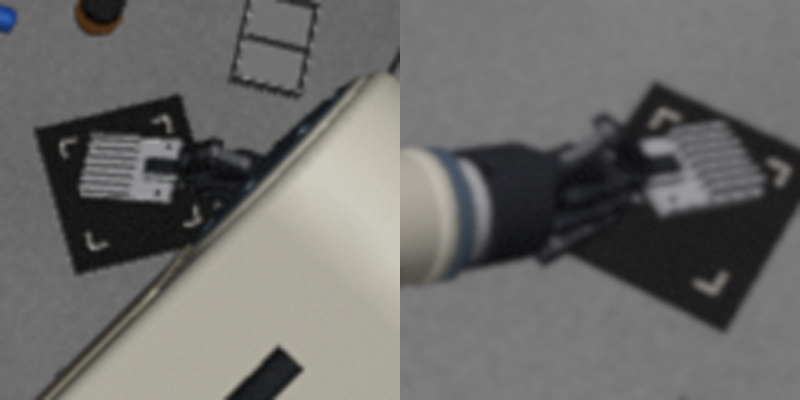

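Call:
drive_tool(rows=[1,-2,-1,0,0,0,0,2,-3.5,-1,0,0,0,0,2.5,-4.5,-1,0,0,0,0,2.5,-4.5,-1,0,0,0,0])

```text
clock: 8.3
eef_pos: [625.9, -191.1, 47.5]
tcp_rot: [1.571, 0.614, 1.396]
contact_force: [-0.0, -0.1, -1.1]
opening: 0.084
```

```bash
python3 log.py;python3 - <<'E'
from h import *
import fk
for th in(35,30,25,20):print(th,rel(*fk.final(np.radians(80),np.radians(th),up=-1)))
E
```

```text
8.3 [-0.682  0.904  1.483  0.807  1.422 -2.491] [ 625.9 -191.1   47.5] [-0.  -0.1 -1.1] 0.084
35 [0.5, -1.0, -0.1, -0.0, 0.0, 0.2]
30 [0.4, -6.5, -0.1, -0.0, 0.0, 5.2]
25 [0.8, -12.0, -0.1, -0.0, 0.0, 10.2]
20 [1.7, -17.4, -0.1, -0.0, 0.0, 15.2]
```

Call:
drive_tool(rows=[0.6,-0.8,0,0,0,0,0,1.1,-1.6,0,0,0,0,0,1.1,-1.6,0,0,0,0,0])

```text
clock: 8.68
eef_pos: [626.0, -191.3, 46.2]
tcp_rot: [1.57, 0.614, 1.396]
contact_force: [-0.7, -2.3, 5.0]
opening: 0.084
```

Call:
drive_tool(rows=[0.6,-0.8,0,0,0,0,0,1.1,-1.6,0,0,0,0,0,1.1,-1.6,0,0,0,0,0])

```text
clock: 9.05
eef_pos: [626.3, -191.6, 45.6]
tcp_rot: [1.569, 0.612, 1.395]
contact_force: [-2.2, -3.8, 8.4]
opening: 0.083
```

Call:
drive_tool(rows=[0,-3,0,0,0,3,0,0.2,-6,0,0,0,6,0,0.4,-9.3,0,0,0,9,0,0.5,-11,0,0,0,11,0,0.5,-11,0,0,0,11,0])

```text
clock: 9.68
eef_pos: [625.4, -197.6, 36.1]
tcp_rot: [1.57, 0.419, 1.394]
contact_force: [1.2, -0.4, 3.4]
opening: 0.081
```

```bash
python3 log.py;python3 - <<'E'
from h import *
import fk
for th in(24,):print(th,rel(*fk.final(np.radians(80),np.radians(th),up=-1)))
for n_ in("scene","top"): cv2.imwrite(f"pics/{n_}7.png",cv2.cvtColor(grab_frame(n_),cv2.COLOR_RGB2BGR))
a=cv2.imread("pics/top7.png")[130:250,290:410];b=cv2.imread("pics/scene7.png")[220:340,130:250]
cv2.imwrite("pics/z7.png",np.hstack([cv2.resize(x,(400,400),interpolation=2) for x in(a,b)]))
E
```

```text
9.68 [-0.727  1.024  1.409  0.892  1.572 -2.556] [ 625.4 -197.6   36.1] [ 1.2 -0.4  3.4] 0.081
24 [-0.4, 0.0, -0.7, 0.0, 0.1, 0.0]
```

View pics/z7.png

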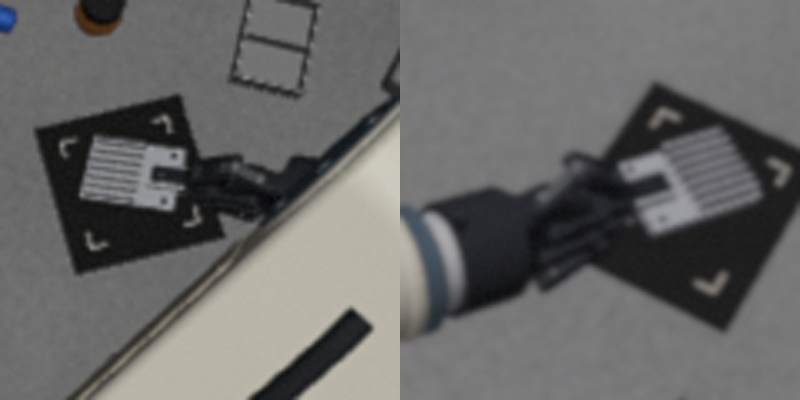

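Call:
drive_tool(rows=[0,2,0,0,0,0,14,0,5,0,0,0,0,20,0,7.5,0,0,0,0,26,0,9,0,0,0,0,30,0,9,0,0,0,0,30,0,9,0,0,0,0,30])

```text
clock: 10.52
eef_pos: [626.0, -193.8, 44.4]
tcp_rot: [1.569, 0.421, 1.395]
contact_force: [0.3, -0.4, -0.6]
opening: 0.303
```

Call:
drive_tool(rows=[0.8,-1.8,0,0,0,0,30,1.6,-3.6,0,0,0,0,30,2.4,-5.5,0,0,0,0,30,3.2,-7.3,0,0,0,0,30,3.2,-7.3,0,0,0,0,30])

```text
clock: 11.15
eef_pos: [625.9, -193.8, 36.2]
tcp_rot: [1.57, 0.421, 1.395]
contact_force: [0.5, 0.6, -0.8]
opening: 0.301
```

```bash
python3 log.py;python3 - <<'E'
from h import *
for n_ in("scene","top"): cv2.imwrite(f"pics/{n_}8.png",cv2.cvtColor(grab_frame(n_),cv2.COLOR_RGB2BGR))
a=cv2.imread("pics/top8.png")[130:250,290:410];b=cv2.imread("pics/scene8.png")[220:340,130:250]
cv2.imwrite("pics/z8.png",np.hstack([cv2.resize(x,(400,400),interpolation=2) for x in(a,b)]))
E
```

```text
11.15 [-0.723  1.022  1.415  0.894  1.567 -2.556] [ 625.9 -193.8   36.2] [ 0.5  0.6 -0.8] 0.301
```

View pics/z8.png

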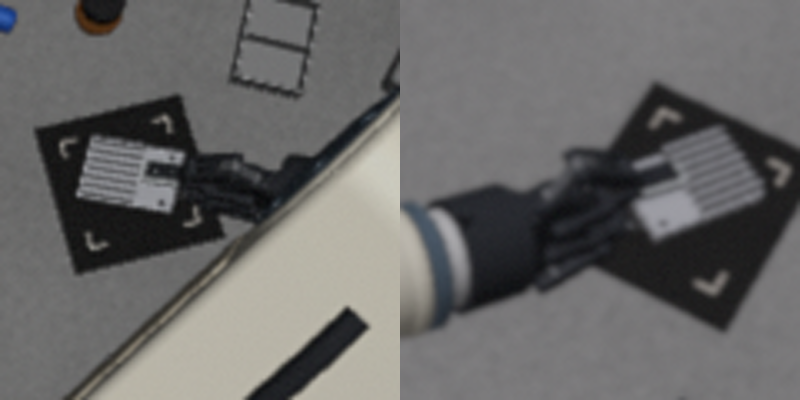

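Call:
drive_tool(rows=[0.6,-1.4,0,0,0,0,30,0.6,-1.4,0,0,0,0,30,-4,-3.4,0,0,0,0,30,-13,-7.5,0,0,0,0,30,-13,-7.5,0,0,0,0,30])

```text
clock: 11.88
eef_pos: [623.4, -209.7, 34.9]
tcp_rot: [1.569, 0.421, 1.394]
contact_force: [0.2, -0.5, -0.0]
opening: 0.3
```

```bash
python3 log.py;python3 - <<'E'
from h import *
for n_ in("scene","top"): cv2.imwrite(f"pics/{n_}9.png",cv2.cvtColor(grab_frame(n_),cv2.COLOR_RGB2BGR))
a=cv2.imread("pics/top9.png")[130:250,290:410];b=cv2.imread("pics/scene9.png")[220:340,130:250]
cv2.imwrite("pics/z9.png",np.hstack([cv2.resize(x,(400,400),interpolation=2) for x in(a,b)]))
E
```

```text
11.88 [-0.741  1.031  1.392  0.881  1.584 -2.554] [ 623.4 -209.7   34.9] [ 0.2 -0.5 -0. ] 0.3
```

View pics/z9.png

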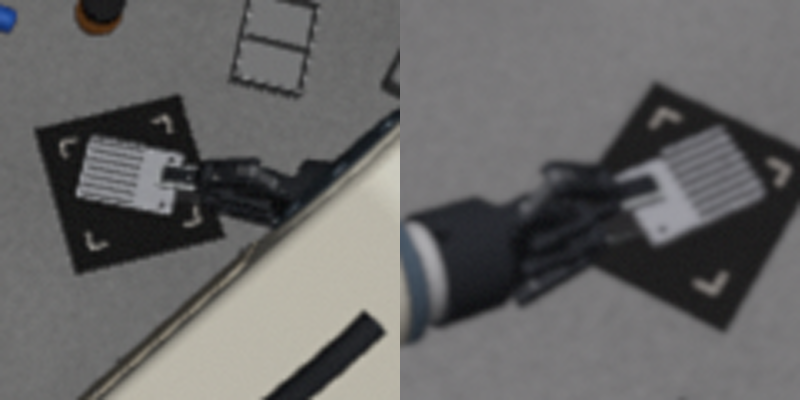

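Call:
drive_tool(rows=[-8,-3.6,0,0,0,0,30,-17,-7.5,0,0,0,0,30,-35,-14,0,0,0,0,30,-60,-20,0,0,0,0,30,-90,-15,0,0,0,0,30,-110,0,0,0,0,0,30,-110,0,0,0,0,0,30])

```text
clock: 12.85
eef_pos: [606.4, -309.6, 82.0]
tcp_rot: [1.565, 0.423, 1.392]
contact_force: [-0.4, -0.1, -1.1]
opening: 0.307
```

```bash
python3 log.py;python3 - <<'E'
from h import *
for n_ in("scene","top"): cv2.imwrite(f"pics/{n_}10.png",cv2.cvtColor(grab_frame(n_),cv2.COLOR_RGB2BGR))
a=cv2.imread("pics/top10.png")[130:250,290:410];b=cv2.imread("pics/scene10.png")[220:340,130:250]
cv2.imwrite("pics/z10.png",np.hstack([cv2.resize(x,(400,400),interpolation=2) for x in(a,b)]))
E
```

```text
12.85 [-0.844  1.03   1.242  0.815  1.737 -2.491] [ 606.4 -309.6   82. ] [-0.4 -0.1 -1.1] 0.307
```

View pics/z10.png

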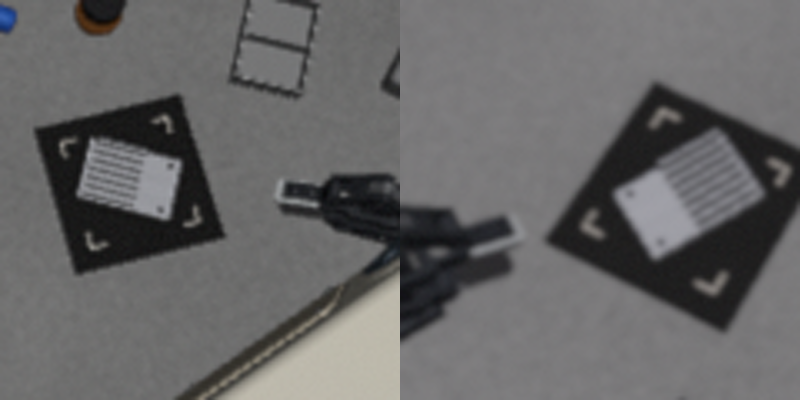

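Lying flat, fins up, inside the corner marks. Now I'll measure its offset in both views, and check the stand.

```bash
python3 - <<'E'
from h import *
for n_,(r0,r1,c0,c1),zt in(("top",(150,220,295,365),12),("scene",(240,320,170,262),12)):
    im=cv2.imread(f"pics/{n_}10.png");g=cv2.cvtColor(im,cv2.COLOR_BGR2GRAY)
    def q(m):
        M=np.zeros_like(g);M[r0:r1,c0:c1]=m[r0:r1,c0:c1];M=cv2.morphologyEx(M,cv2.MORPH_CLOSE,np.ones((5,5)))
        cs,_=cv2.findContours(M,0,2);k=max(cs,key=cv2.contourArea);return k,cv2.minAreaRect(k)
    k,rc=q((g>85).astype(np.uint8))
    # centre ray at mean height of visible outline ~ base top 16 (bare) 
    box=cv2.boxPoints(rc)
    for z in(16,22):
        w=np.array([onz(n_,*b,z) for b in box]);print(n_,'plate z',z,w.mean(0).round(1),'sides',np.linalg.norm(w[0]-w[1]).round(1),np.linalg.norm(w[1]-w[2]).round(1))
    if n_=="top":
        kd,rp=q((g<60).astype(np.uint8))
        print('pad',onz(n_,*rp[0],8).round(1))
im=cv2.imread("pics/top10.png")[160:216,150:260];cv2.imwrite("pics/z11.png",cv2.resize(im,None,fx=7,fy=7,interpolation=2))
E
```

```text
top plate z 16 [ 624.8 -188.3   16. ] sides 227.6 230.0
top plate z 22 [ 623.2 -187.2   22. ] sides 226.4 228.9
pad [ 624.5 -186.2    8. ]
scene plate z 16 [ 625.1 -184.3   16. ] sides 234.2 211.2
scene plate z 22 [ 627.8 -185.9   22. ] sides 232.7 209.9
```

View pics/z11.png

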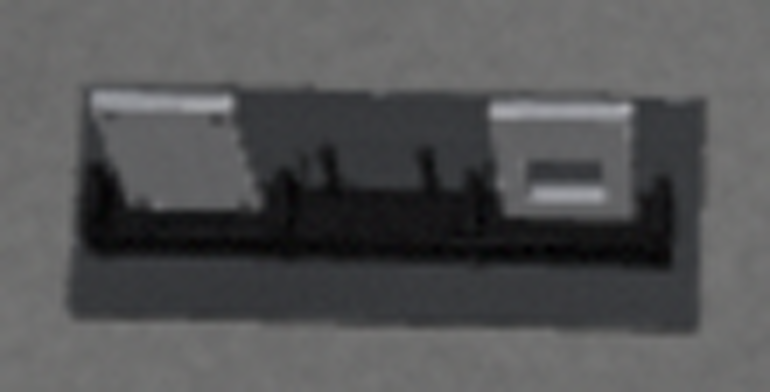

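```bash
python3 - <<'E'
from h import *
for n_,seed,off,pc in(("top",(329,183),(290,130),None),("scene",(207,274),(130,220),None)):
    g=cv2.cvtColor(cv2.imread(f"pics/{n_}10.png"),cv2.COLOR_BGR2GRAY)
    m=cv2.morphologyEx((g>75).astype(np.uint8),cv2.MORPH_CLOSE,np.ones((3,3)))
    nn,L,st,_=cv2.connectedComponentsWithStats(m,connectivity=4);
    print(L[seed[1],seed[0]],st[L[seed[1],seed[0]]])
    k=cv2.findContours((L==L[seed[1],seed[0]]).astype(np.uint8),0,2)[0][0];box=cv2.boxPoints(cv2.minAreaRect(k))
    for z in(16,24):
        w=np.array([onz(n_,*b,z) for b in box]);print(n_,z,w.mean(0).round(1),np.linalg.norm(w[0]-w[1]).round(1),np.linalg.norm(w[1]-w[2]).round(1))
E
```

```text
4 [313 171  32  25 539]
top 16 [ 627.2 -185.3   16. ] 63.0 93.7
top 24 [ 625.  -183.8   24. ] 62.5 93.1
8 [194 259  45  39 978]
scene 16 [ 625.9 -183.2   16. ] 97.9 70.7
scene 24 [ 629.6 -185.4   24. ] 97.1 70.1
```

```bash
python3 -c "
from rig import sign_off,r
print(r.sense()['clock'],r.sense()['contact_force']);print(sign_off())"
```

```text
12.95 [-0.57780128 -0.03094953  0.17124037]
the job is handed in; nothing more can be done
None
```

The heat sink is lying face down on the pad with its fins up. The job was handed in at about 13 s of the 42 s allowed.

I gripped it by the bare end in the middle bay and lifted it along its own axis. I turned it over and set its finned edge on the pad at 35 degrees. Then I pivoted it to 24 degrees, opened the fingers while still supporting it, lowered it further and drew the finger out from under it.

- **Position:** both camera views put its centre within about 4 mm of the pad's centre. The limit is 20 mm.
- **Flatness:** in the pictures it lies flat. I judged that by eye and did not measure its angle or height.
- **Other plates:** a before-and-after look at the stand shows the cover and frame plates in place.
- **Gripper:** it was about 100 mm clear, with contact force near zero.
- **Failed checks:** my first outline measurement of the final position also picked up the bench and gave wrong side lengths. I dropped it and measured again from the plate alone. Even then the scene view drew the outline too large, 98 by 71 mm instead of 90 by 60.

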